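Snap in the handpiece rest and tug-test its catch

ROBOT

A 6-joint arm with a two-finger parallel gripper is mounted at the origin on the work surface. World frame = base frame: x ahead of the robot, y to its left, z up, the work surface at z = 0. Lengths are in m, angles in rad, forces in N, time in s.
With the tool pointing down it reaches from about 0.325 to 0.9 m from the base axis. Payload 3.5 kg.
Tool frame: the origin (TCP) lies on the mounting face of the last link; the fingertips stand 173 mm ahead of it and the grasp point (between the pads) lies 155 mm ahead of it; z points along the fingers, y is the line along which they close (so a half turn about z gives the same grasp; the last joint's range is limited). The gripper opens to 85 mm and grips with 20 to 120 N. Pads are 22 mm wide; open, the fingers measure 114 mm over their backs; the gripper's body (76 mm by 85 mm) begins 54 mm behind the grasp point. The pads swing forward as they close: fully open they stand 13 mm farther back than shut.
Start: joints at [-0.103, 0.276, -0.026, 1.268, 0, 1.467], TCP at [0.625, -0, 0.405] pointing down, gripper open.
Joint ranges: [-3.12, 3.12], [-0.85, 1.88], [-1.08, 1.24], [-1.95, 2.15], [-1.57, 1.53], [-3.14, 3.14]. Speed limits (rad/s): [2.57, 2.57, 3.14, 3.14, 3.14, 3.14].

INTERFACE

Orientations are given as a unit quaternion [x, y, z, w].
In Python, from bench import * gives the robot as it stands.
- The arm moves only by the tool send_rows, never from a script. Its argument "series" is a list of rows, each a list of 3 entries, a list of its own where there are three numbers: the shift along the tool's x, y, z in m, then the turn about the tool's z in rad, then the opening in per cent of the stroke, from 0 (shut) to 100 (fully open). A call has 1 to 5 rows; each row is the pose to reach, as a shift and turn from the pose commanded when the call began, along the tool's axes at that moment; what a row does not reach only later rows make up. A row lasts 1/8 s, in which the tool goes at most 62.5 mm and 10.7 degrees, less where a joint would pass 70% of its speed; a pose out of reach is approached as far as the arm can. A call with a gripper value outside its range is refused whole. The fingers move at their own pace and stop on an object; "force" is the grip in N (left out, the last holds). Time passes only in rows, so rows that repeat a pose let the fingers close. It gives the time, the measured TCP pose, the force, the opening and the grip force at its end, in the units of the state.
- observe(): the state, without advancing time (a new reading comes with each control period).
- read_camera(name): name is "scene" or "side" or "wrist"; returns the picture (420x560x3 uint8, red, green, blue); there is no depth.
- camera_info(name): a dict with "camera_matrix" (3x3 intrinsics, pixels), "T" (4x4, takes a point from camera to world coordinates). Camera axes: x right, y down, z forward; pixel columns grow to the right and rows downward; lengths in m; the calibration is good to about 2 mm. A picture is of the moment at which its call begins: read the wrist's pose just before it. camera_info takes no time and is no camera call; for the wrist camera it gives the pose at the moment of the call.
- finish_job(): hands the job in; it is judged then, once.
The state is a dict: "time": time; "joint_positions": joint angles; "joint_vel": joint speeds; "effort": joint torques, N m; "ee_pos": TCP position; "eef_rot": TCP orientation; "ft_force": force on the tool from outside, world axes, zero at the start; "ft_torque": the same for the moment, N m; "gripper_width": finger opening in m; "finger_force": force on a finger pad.
Only numpy, scipy, OpenCV 4.12 (cv2) and the standard library are available. Lean on these libraries where they do the work, as an engineer would, in place of code of your own. Each camera call takes 0.05 s, during which the arm holds its last target. There are 200 camera calls.

TASK

Take the forked handpiece rest out of the parking rack and press its stem down into the snap socket until it clicks and its flange sits flush on the socket, pressing firmly but without forcing it. Then check that the catch holds it: tug the rest straight up with a steady pull of about 10 N for a good second, never above 18 N. Finally let it settle back flush on the socket, upright, release it, and leave everything else as it is.

Things in the scene. Friction and masses are not known exactly. Their poses are not given: they have to be found in the camera images.
- rest: forked handpiece rest, bare metal, about 120 g, one piece; origin: centre of its round flange's underside, z up the stem axis. Flange 36 mm diameter, z 0 to 6 mm. Above it a grip block 22 (x) by 16 (y) mm, z 6 to 42, to be pinched across y; on top a U-shaped fork 52 (x) by 16 (y) mm, z 42 to 68. Its stem (see point rest_tip) points down. Any yaw in the socket will do
- rest_grip (a point): point on the rest's stem axis in the grip block, 28 mm above the underside of the flange; axes as rest; a good height for the middle of the pads
- rest_tip (a point): tip of the rest's stem, 42 mm below the flange's underside. The round stem: 18 mm diameter from 0 to 12 mm below the flange, a 9 mm neck to 24 mm, a head of 18 mm diameter from 24 (flat upper shoulder) to 29 mm, then a cone narrowing to 7 mm at the tip
- socket: snap socket, a fixed grey plastic housing 80 x 80 x 50 mm, a steel release tab standing 6 mm out of each y side, 28 to 35 mm high; origin: centre of its underside, on the table. Down its middle goes a round hole of 20 mm diameter with a bevelled rim; inside, two spring jaws close from +y and -y to a gap of 11.6 mm
- socket_mouth (a point): centre of the hole at the socket's top face, 50 mm above the table; axes as socket. With the rest home, its flange's underside lies on this point. On the way down the jaws resist with some 5 to 15 N from about 20 to 12 mm above home, then only drag; they snap shut behind the head 2 mm above home. A straight push over about 30 N is forcing it
- catch: the pair of spring jaws inside the socket; origin: centre of the socket's underside. The jaws' undersides are 22 mm below the top face: a clicked-in rest lifts freely by 2 mm, then its shoulder bears on them stiffly (some tenths of a mm more to reach 10 N) and they do not let go
- rack: the parking rack, a fixed pale block 60 mm (x) by 150 mm (y) by 50 mm high, origin at the centre of its underside; two loose wells of 25 mm diameter, 45 mm either side of its centre along y, in which the two fittings stand on their flanges; nothing holds them
- ringholder: the other fitting in the rack, same stem, flange and grip block but with an upright ring (about 39 mm across) instead of the fork; origin at the centre of the underside of its flange. To be left where it stands
- dropper: small white dropper bottle, 28 mm diameter, 70 mm high, origin under its base; stands between socket and rack, to be left alone
- bowl: steel bowl, 110 mm across, 50 mm high, origin under its base; to be left alone
- spatulas: steel cup of wooden spatulas, 80 mm across, sticks up to about 130 mm high, origin under its base; to be left alone
- antiseptic: green bottle, 68 mm diameter, 190 mm high, origin under its base; to be left alone
- torch: brass pocket torch, 115 mm long along its y, 26 mm high, lying near the robot; to be left alone
- remote: black remote control, 50 x 120 x 12 mm, lying near the robot; to be left alone
- dish: flat steel dish, 120 mm across, 25 mm high; to be left alone

How it is judged:
By the outcome, as a careful person would: the job done as asked, in the order asked, and still so for the second after the job is handed in, with the robot touching nothing.
It also fails if it takes over 72 s, if anything falls off the work surface, if the arm or the gripper's body presses on something with over 40 N, if the wrist force passes 120 N, or if a joint passes its speed limit or range.

## Working session

There is one attempt and no reset: what is moved stays moved. The work goes in short steps, Python scripts to look and compute and a tool call to move; the robot and the scene stay as the last step left them, time stands still between calls to the robot, and variables do not carry over. Pictures are saved under pics/ and viewed, at most 10 in all, crops included, and the job is handed in when it is done.

Besides the shell and the picture viewer there is one more tool, called after "Emit:" by a JSON object that holds its "method" and its "body". send_rows: Moves the arm, as the interface text tells. Its arguments: {"type":"object","properties":{"series":{"type":"array"},"force":{"type":"number"}},"required":["series"]}

```bash
mkdir -p pics; python3 - <<'E'
from bench import *
import cv2,numpy as np
s=observe();print(s)
a=[]
for n in("scene","side"):
    im=read_camera(n);cv2.imwrite(f"pics/{n}0.png",im[:,:,::-1]);c=camera_info(n);print(n,np.round(c["camera_matrix"],1).tolist(),np.round(c["T"],4).tolist())
im=read_camera("wrist");cv2.imwrite("pics/wrist0.png",im[:,:,::-1]);c=camera_info("wrist");print(np.round(c["camera_matrix"],1).tolist(),np.round(c["T"],4).tolist())
E
```

```text
{'time': 0.0, 'joint_positions': array([-1.03386133e-01,  2.77121221e-01, -2.78842806e-02,  1.26798507e+00,
        1.19937860e-05,  1.46739783e+00]), 'joint_vel': array([-0.00135413,  0.00073739, -0.00022716,  0.00052551,  0.00162254,
       -0.00228619]), 'effort': array([-1.23772923e-03, -4.45513523e+01,  2.95201170e+01,  1.64704624e-02,
       -2.18722530e-04, -1.59438730e-05]), 'ee_pos': array([6.24606045e-01, 4.10050863e-05, 4.03564981e-01]), 'eef_rot': array([ 7.07101987e-01,  7.07110724e-01, -6.86918205e-04, -8.55488296e-04]), 'ft_force': array([0.31754581, 0.6283567 , 0.78762324]), 'ft_torque': array([-0.01706395, -0.02970996,  0.00886092]), 'finger_force': 0.0, 'gripper_width': 0.08533518023286511}
scene [[405.3, 0.0, 283.5], [0.0, 405.3, 205.5], [0.0, 0.0, 1.0]] [[-0.6081, 0.6694, -0.4267, 0.9768], [0.7938, 0.5051, -0.3387, 0.3332], [-0.0112, -0.5447, -0.8386, 0.924], [0.0, 0.0, 0.0, 1.0]]
side [[536.8, 0.0, 280.2], [0.0, 536.8, 198.9], [0.0, 0.0, 1.0]] [[-0.9987, -0.0409, 0.0311, 0.5323], [-0.0513, 0.7518, -0.6574, 0.8238], [0.0036, -0.6581, -0.7529, 1.0161], [0.0, 0.0, 0.0, 1.0]]
[[333.1, 0.0, 279.4], [0.0, 333.1, 209.6], [0.0, 0.0, 1.0]] [[1.0, 0.0005, -0.0019, 0.6249], [-0.0001, -0.9539, -0.3003, 0.0768], [-0.0019, 0.3003, -0.9539, 0.3726], [0.0, 0.0, 0.0, 1.0]]
```

View pics/scene0.png

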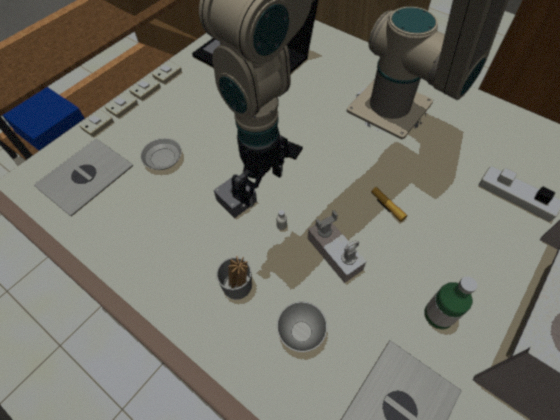

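View pics/wrist0.png

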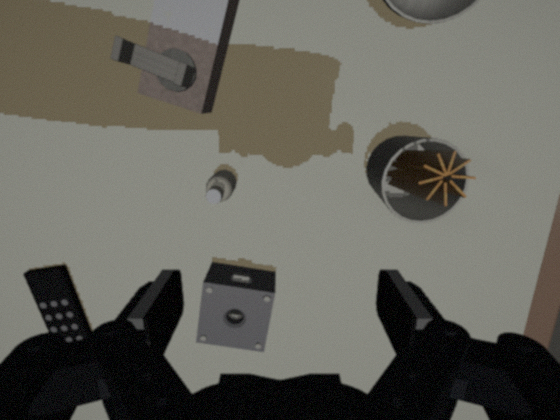

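View pics/side0.png

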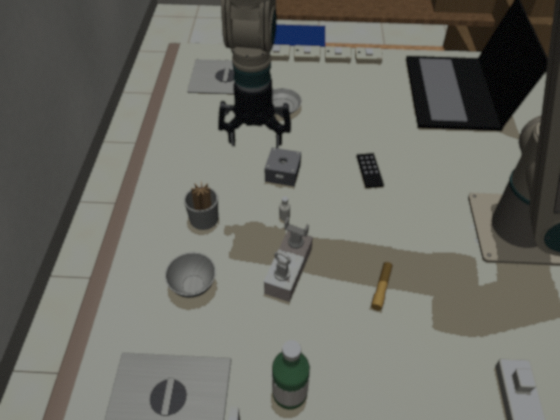

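The wrist view shows the socket hole at (234,316), and the rack with what looks like the fork at about (150,62). The side view shows two fittings, at (297,232) and (282,265). I'll enlarge those to tell them apart.

```bash
cat > h.py <<'E'
import numpy as np,cv2
def ray(c,uv,z):
    K=np.array(c["camera_matrix"]);T=np.array(c["T"])
    d=T[:3,:3]@np.linalg.solve(K,[uv[0],uv[1],1]);o=T[:3,3]
    return o+d*(z-o[2])/d[2]
E
python3 - <<'E'
from bench import *
from h import *
c=camera_info("wrist")
for n,uv,z in [("hole",(234,316),.05),("endA",(122,50),.118),("endB",(187,72),.118),("flange",(178,70),.056),("sockTL",(204,283),.05),("sockTR",(275,293),.05),("sockBL",(197,341),.05),("sockBR",(265,351),.05),("dropper",(215,195),.07)]: print(n,ray(c,uv,z).round(4))
a=cv2.imread("pics/side0.png")[190:310,240:360];b=cv2.imread("pics/wrist0.png")[0:120,90:250]
m=np.hstack([cv2.resize(a,(400,400)),cv2.resize(b,(400,400*120//160))[:300] if 0 else cv2.resize(b,(400,400))])
cv2.imwrite("pics/m.png",cv2.convertScaleAbs(m,alpha=1.6))
E
```

```text
hole [ 0.5729 -0.1508  0.05  ]
endA [0.5147 0.1132 0.118 ]
endB [0.5588 0.0989 0.118 ]
flange [0.5349 0.106  0.056 ]
sockTL [ 0.5419 -0.1088  0.05  ]
sockTR [ 0.6194 -0.1212  0.05  ]
sockBL [ 0.5286 -0.1847  0.05  ]
sockBR [ 0.6073 -0.1986  0.05  ]
dropper [ 0.5637 -0.0041  0.07  ]
```

View pics/m.png

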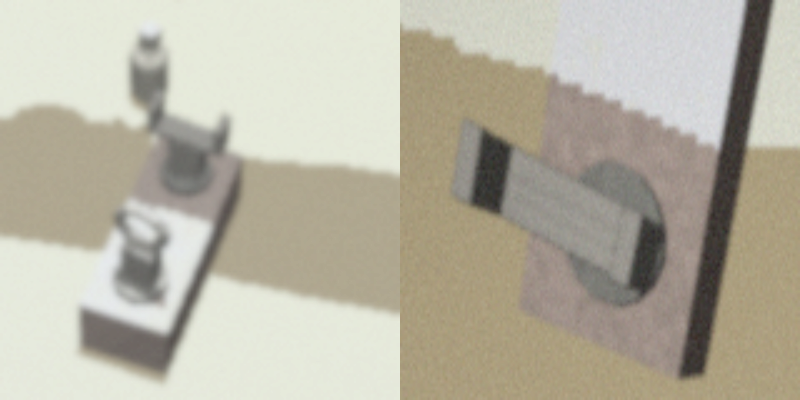

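The fork (the rest) is the fitting near the dropper, at about (0.536, 0.106). Its x-axis sits about 18° clockwise from world x, and the ring holder is behind it. I'll move above it and turn the tool.

Emit:
{"method": "send_rows", "body": {"series": [[[0.053,-0.045,0.0],-0.18,55],[[0.106,-0.089,0.02],-0.36,55],[[0.106,-0.089,0.04],-0.54,55],[[0.106,-0.089,0.04],-0.72,55],[[0.106,-0.089,0.04],-0.9,55]], "force": 60}}

```text
time: 0.78
ee_pos: [0.5353, 0.1064, 0.3639]
eef_rot: [0.326, 0.945, -0.0, -0.001]
ft_force: [-0.1, -0.2, 0.0]
gripper_width: 0.0468
finger_force: 0.0
```

Emit:
{"method": "send_rows", "body": {"series": [[[0,0,0],-0.18,55],[[0,0,0],-0.357,55],[[0,0,0],-0.357,55],[[0,0,0],-0.357,55]]}}

```text
time: 1.27
ee_pos: [0.5359, 0.106, 0.3645]
eef_rot: [0.158, 0.988, -0.0, -0.0]
ft_force: [-0.1, 0.6, 0.0]
gripper_width: 0.0468
finger_force: 0.0
```

```bash
python3 - <<'E'
from bench import *
from h import *
s=observe();print(s["time"],s["ee_pos"],s["eef_rot"],s["joint_positions"],s["ft_force"])
c=camera_info("wrist");im=read_camera("wrist");cv2.imwrite("pics/w1.png",im[:,:,::-1])
import pickle;pickle.dump((c,s),open("w1.pkl","wb"))
E
```

```text
1.275 [0.53589627 0.10596298 0.36450885] [ 1.57506152e-01  9.87517984e-01 -4.70348889e-05 -2.00462415e-04] [ 7.68627254e-02  1.62979888e-01 -2.55818246e-01  1.15241000e+00
  1.87965156e-06  3.93192275e-01] [-0.12576282  0.60187169  0.04841663]
```

View pics/w1.png

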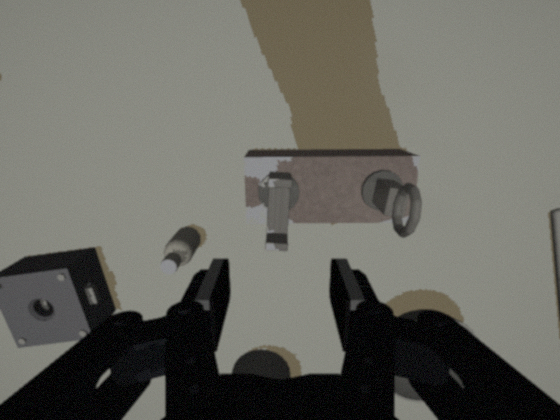

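The fork now spans from about (280,179) to (276,242), with its flange near (278,192). The ring holder is clear to the right at (390,195), and the socket hole is at (41,306).

```bash
python3 - <<'E'
from h import *
import pickle
c,s=pickle.load(open("w1.pkl","rb"))
for n,uv,z in [("far",(280.5,177),.118),("near",(276.5,243),.118),("flange",(278.5,192),.056),("hole",(41,306),.05)]: print(n,ray(c,uv,z).round(4))
from scipy.spatial.transform import Rotation as R
print(R.from_quat(s["eef_rot"]).as_matrix().round(3))
im=cv2.imread("pics/w1.png")
cv2.imwrite("pics/w1c.png",np.hstack([cv2.resize(cv2.convertScaleAbs(im[165:255,245:325],alpha=1.6),(400,450),interpolation=2),cv2.resize(cv2.convertScaleAbs(im[270:350,0:71],alpha=2),(400,450),interpolation=2)]))
E
```

```text
far [0.5064 0.1164 0.118 ]
near [0.5501 0.0992 0.118 ]
flange [0.5307 0.1068 0.056 ]
hole [ 0.5693 -0.1512  0.05  ]
[[-0.95   0.311 -0.   ]
 [ 0.311  0.95  -0.   ]
 [ 0.    -0.    -1.   ]]
```

View pics/w1c.png

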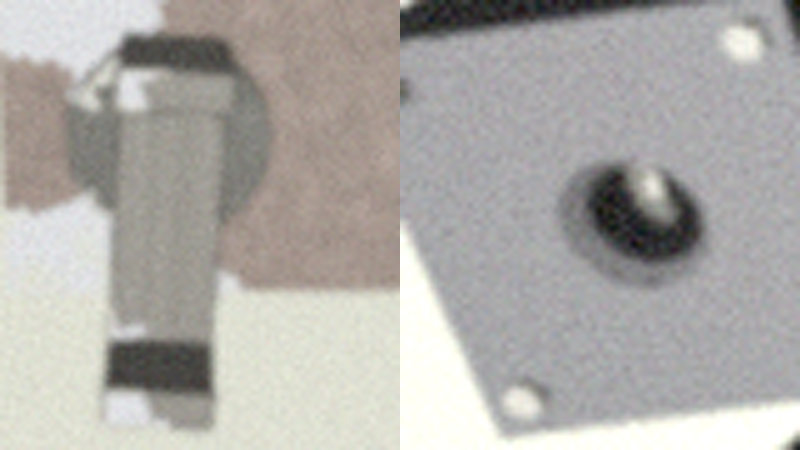

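```bash
python3 - <<'E'
from h import *
import pickle
c,s=pickle.load(open("w1.pkl","rb"))
P={n:ray(c,uv,z) for n,uv,z in [("far",(280.6,183),.118),("near",(277,246.8),.118),("flange",(278.6,192.4),.056),("hole",(41.2,309.8),.05)]}
m=(P["far"]+P["near"])/2;d=P["near"]-P["far"]
R=np.array([[-.95,.311,0],[.311,.95,0],[0,0,-1]])
for k in P: print(k,P[k].round(4),"tool",(R.T@(P[k]-s["ee_pos"])).round(4))
print(m,"tool",(R.T@(m-s["ee_pos"])).round(4),np.linalg.norm(d),np.degrees(np.arctan2(d[1],d[0])))
E
```

```text
far [0.5102 0.1152 0.118 ] tool [0.0273 0.0008 0.2465]
near [0.553  0.0986 0.118 ] tool [-0.0185 -0.0017  0.2465]
flange [0.531  0.1068 0.056 ] tool [ 0.0049 -0.0007  0.3085]
hole [ 0.5732 -0.1533  0.05  ] tool [-0.116  -0.2347  0.3145]
[0.53161601 0.10692221 0.118     ] tool [ 0.0044 -0.0004  0.2465] 0.04588161984354064 -21.226248727998943
```

Emit:
{"method": "send_rows", "body": {"series": [[[0.0046,-0.0005,0.02],0.053,55],[[0.0046,-0.0005,0.06],0.053,55],[[0.0046,-0.0005,0.1],0.053,55],[[0.0046,-0.0005,0.131],0.053,55],[[0.0046,-0.0005,0.131],0.053,55]]}}

```text
time: 1.95
ee_pos: [0.5296, 0.1068, 0.2312]
eef_rot: [0.183, 0.983, -0.001, -0.003]
ft_force: [-0.5, 0.4, 0.7]
gripper_width: 0.0471
finger_force: 0.0
```

Emit:
{"method": "send_rows", "body": {"series": [[[0,0,0],0,20],[[0,0,0],0,5],[[0,0,0],0,5],[[0,0,0],0,5],[[0,0,0],0,5]], "force": 60}}

```text
time: 2.58
ee_pos: [0.5327, 0.107, 0.2357]
eef_rot: [0.182, 0.983, 0.0, 0.002]
ft_force: [-0.1, -0.1, 5.9]
gripper_width: 0.0151
finger_force: 59.1
```

Emit:
{"method": "send_rows", "body": {"series": [[[0,0,-0.005],0,5],[[0,0,-0.02],0,5],[[0,0,-0.05],0,5],[[0,0,-0.08],0,5],[[0,0,-0.1],0,5]], "force": 90}}

```text
time: 3.2
ee_pos: [0.5316, 0.107, 0.3359]
eef_rot: [0.182, 0.983, 0.0, 0.001]
ft_force: [-0.3, 0.2, -1.1]
gripper_width: 0.0148
finger_force: 87.6
```

Emit:
{"method": "send_rows", "body": {"series": [[[-0.02,-0.02,0],0,5],[[-0.045,-0.05,0],0,5],[[-0.075,-0.085,0],0,5],[[-0.1,-0.113,0],0,5],[[-0.13,-0.145,0],0,5]]}}

```text
time: 3.82
ee_pos: [0.6008, -0.076, 0.3343]
eef_rot: [0.182, 0.983, 0.0, -0.0]
ft_force: [0.5, 0.6, -1.2]
gripper_width: 0.0151
finger_force: 87.8
```

Emit:
{"method": "send_rows", "body": {"series": [[[-0.025,-0.03,0],0,5],[[-0.05,-0.06,0],0,5],[[-0.072,-0.083,0],0,5],[[-0.072,-0.083,0],0,5],[[-0.072,-0.083,0],0,5]]}}

```text
time: 4.45
ee_pos: [0.6378, -0.178, 0.3337]
eef_rot: [0.182, 0.983, 0.0, -0.001]
ft_force: [0.7, 0.4, -2.0]
gripper_width: 0.0147
finger_force: 87.9
```

```bash
python3 - <<'E'
from bench import *
from h import *
s=observe();print(s["time"],s["ee_pos"],s["eef_rot"],s["ft_force"],s["gripper_width"])
c=camera_info("wrist");im=read_camera("wrist");cv2.imwrite("pics/w2.png",im[:,:,::-1])
import pickle;pickle.dump((c,s),open("w2.pkl","wb"))
sd=read_camera("side");cv2.imwrite("pics/s2.png",sd[:,:,::-1])
b=lambda i:cv2.convertScaleAbs(i[:,:,::-1],alpha=1.7)
cv2.imwrite("pics/m2.png",np.hstack([b(im),cv2.resize(b(sd)[110:250,220:300],(240,420))]))
E
```

```text
4.45 [ 0.6378427  -0.17795666  0.33373945] [ 1.82381906e-01  9.83227555e-01  3.23089914e-04 -5.57563462e-04] [ 0.70565598  0.44077075 -2.03433899] 0.014654843550542702
```

View pics/m2.png

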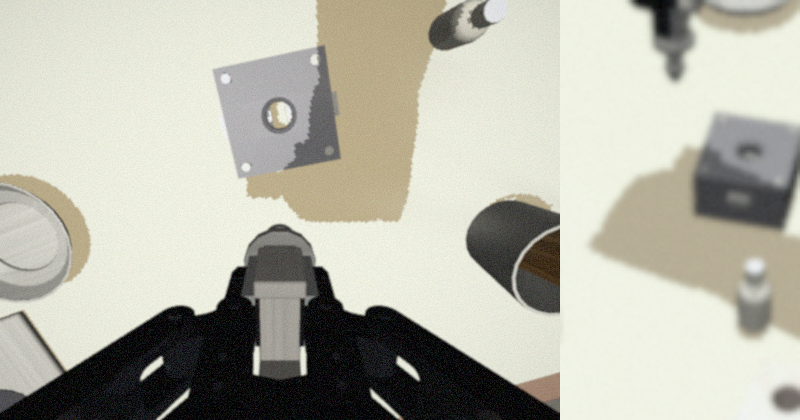

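The hole centre is at (279,115). The rest is held upright, with its flange at about (280,245). I'll compare the flange and stem pixels with their expected projection to get the offset in the grip.

```bash
python3 - <<'E'
from h import *
import pickle
from scipy.spatial.transform import Rotation as Ro
c,s=pickle.load(open("w2.pkl","rb"));R=Ro.from_quat(s["eef_rot"]).as_matrix()
im=cv2.imread("pics/w2.png")
h=im[90:140,254:304];g=cv2.cvtColor(im,6)
print("hole px guess; world",ray(c,(279,115),.05))
p=ray(c,(279,115),.05);print("tool",(R.T@(p-s["ee_pos"])).round(4))
K=np.array(c["camera_matrix"]);T=np.array(c["T"])
def proj(t):
    w=np.array(s["ee_pos"])+R@np.array(t);q=K@(T[:3,:3].T@(w-T[:3,3]));return (q[:2]/q[2]).round(1)
zf=.1857
for n,t in [("flange under +x edge",(.018,0,zf)),("flange top +x",(.018,0,zf-.006)),("flange +y",(0,.018,zf-.006)),("flange -y",(0,-.018,zf-.006)),("head",(.009,0,zf+.029)),("tip",(.0035,0,zf+.042)),("prong+x",(.026,0,zf-.068)),("prong+x L",(.026,-.008,zf-.068)),("prong+x R",(.026,.008,zf-.068)),("prong-x",(-.026,0,zf-.068))]: print(n,proj(t))
cv2.imwrite("pics/c2.png",np.hstack([cv2.resize(cv2.convertScaleAbs(im[215:315,235:325],alpha=1.8),(450,500),interpolation=2),cv2.resize(cv2.convertScaleAbs(h,alpha=1.6),(330,330),interpolation=2).copy() if 0 else cv2.copyMakeBorder(cv2.resize(cv2.convertScaleAbs(h,alpha=1.6),(300,300),interpolation=2),0,200,0,0,0)]))
E
```

```text
hole px guess; world [ 0.57269968 -0.15306876  0.05      ]
tool [ 0.0694 -0.0003  0.2838]
flange under +x edge [279.2 228.6]
flange top +x [279.1 233. ]
flange +y [315.6 267. ]
flange -y [242.7 267. ]
head [279.2 225.4]
tip [279.3 226.5]
prong+x [278.8 285.2]
prong+x L [251.5 285.2]
prong+x R [306.1 285.2]
prong-x [278.9 420.6]
```

View pics/c2.png

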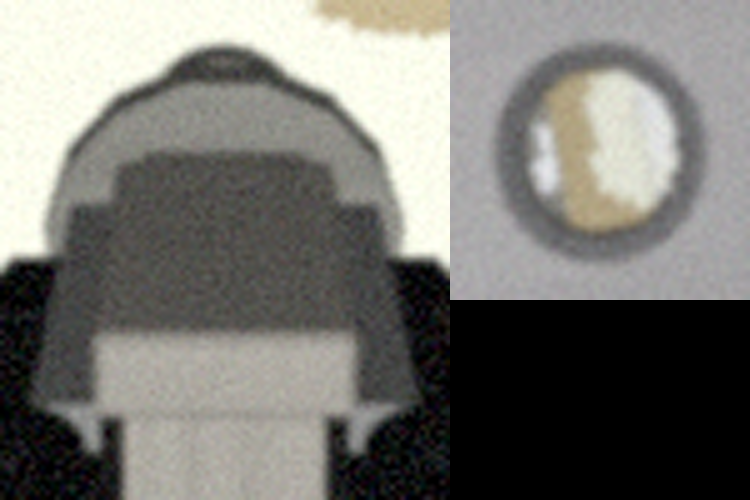

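Emit:
{"method": "send_rows", "body": {"series": [[[0.025,0,0],0,5],[[0.05,-0.0005,0],0,5],[[0.0688,-0.0008,0.01],0,5],[[0.0688,-0.0008,0.03],0,5],[[0.0688,-0.0008,0.045],0,5]]}}

```text
time: 5.18
ee_pos: [0.5731, -0.1533, 0.2883]
eef_rot: [0.182, 0.983, 0.0, -0.0]
ft_force: [-0.1, 0.7, -1.5]
gripper_width: 0.015
finger_force: 87.8
```

Emit:
{"method": "send_rows", "body": {"series": [[[0,0,0.0],0,5],[[0,0,0.006],0,5],[[0,0,0.012],0,5],[[0,0,0.016],0,5],[[0,0,0.016],0,5]]}}

```text
time: 5.8
ee_pos: [0.5736, -0.1544, 0.2723]
eef_rot: [0.182, 0.983, 0.0, -0.0]
ft_force: [-0.1, 0.2, -0.1]
gripper_width: 0.0149
finger_force: 87.8
```

```bash
python3 - <<'E'
from bench import *
from h import *
s=observe();print(s["time"],s["ee_pos"],s["ft_force"],s["ft_torque"])
b=[]
for n,(r,q) in {"side":((100,200),(230,330)),"scene":((150,240),(190,280))}.items():
    b.append(cv2.resize(cv2.convertScaleAbs(read_camera(n)[r[0]:r[1],q[0]:q[1],::-1],alpha=1.8),(400,400),interpolation=2))
cv2.imwrite("pics/m3.png",np.hstack(b))
E
```

```text
5.8 [ 0.57360238 -0.15440922  0.27228932] [-0.08624488  0.21195566 -0.13549701] [0.01930374 0.03497521 0.01421341]
```

View pics/m3.png

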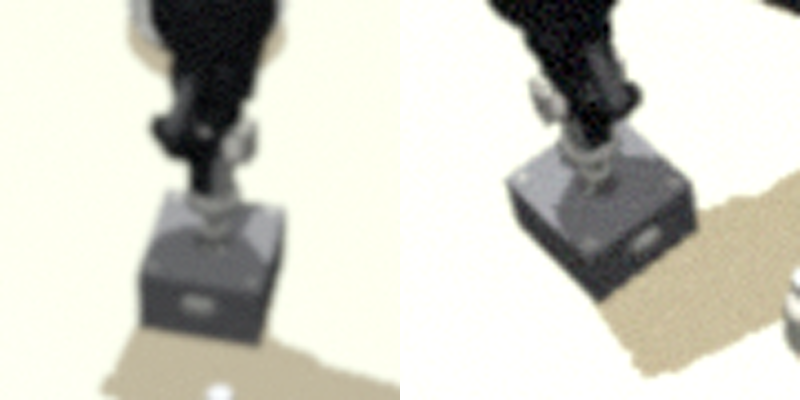

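The stem tip is inside the mouth and looks centred in both views, with no contact force. I'll go on slowly.

Emit:
{"method": "send_rows", "body": {"series": [[[0,0,0.004],0,5],[[0,0,0.008],0,5],[[0,0,0.012],0,5],[[0,0,0.014],0,5],[[0,0,0.014],0,5]]}}

```text
time: 6.52
ee_pos: [0.5736, -0.1544, 0.2584]
eef_rot: [0.182, 0.983, 0.0, -0.0]
ft_force: [0.7, 0.7, -1.3]
gripper_width: 0.0152
finger_force: 87.8
```

Emit:
{"method": "send_rows", "body": {"series": [[[0,0,0.002],0,5],[[0,0,0.004],0,5],[[0,0,0.006],0,5],[[0,0,0.008],0,5],[[0,0,0.008],0,5]]}}

```text
time: 7.15
ee_pos: [0.5744, -0.1545, 0.2525]
eef_rot: [0.182, 0.983, 0.0, 0.001]
ft_force: [-1.1, 1.6, 7.9]
gripper_width: 0.0148
finger_force: 89.1
```

Emit:
{"method": "send_rows", "body": {"series": [[[0,0,0.002],0,5],[[0,0,0.004],0,5],[[0,0,0.005],0,5],[[0,0,0.006],0,5],[[0,0,0.006],0,5]]}}

```text
time: 7.78
ee_pos: [0.5745, -0.1545, 0.2464]
eef_rot: [0.182, 0.983, 0.0, 0.001]
ft_force: [-1.6, 2.2, 7.0]
gripper_width: 0.0146
finger_force: 88.6
```

Emit:
{"method": "send_rows", "body": {"series": [[[0.0006,0.0004,0.002],0,5],[[0.0006,0.0004,0.004],0,5],[[0.0006,0.0004,0.006],0,5],[[0.0006,0.0004,0.007],0,5],[[0.0006,0.0004,0.007],0,5]]}}

```text
time: 8.4
ee_pos: [0.5742, -0.1541, 0.2388]
eef_rot: [0.182, 0.983, -0.0, 0.001]
ft_force: [1.1, 0.2, 4.5]
gripper_width: 0.015
finger_force: 88.5
```

Emit:
{"method": "send_rows", "body": {"series": [[[0,0,0.001],0,5],[[0,0,0.002],0,5],[[0,0,0.003],0,5],[[0,0,0.003],0,5]]}}

```text
time: 8.9
ee_pos: [0.573, -0.1539, 0.2358]
eef_rot: [0.182, 0.983, -0.0, -0.0]
ft_force: [-4.2, 1.0, 9.6]
gripper_width: 0.0152
finger_force: 89.8
```

Emit:
{"method": "send_rows", "body": {"series": [[[0,0,0.001],0,5],[[0,0,0.002],0,5],[[0,0,0.002],0,5]]}}

```text
time: 9.28
ee_pos: [0.5731, -0.1538, 0.2357]
eef_rot: [0.182, 0.983, -0.0, -0.0]
ft_force: [-7.4, 2.9, 21.0]
gripper_width: 0.0152
finger_force: 91.4
```

Emit:
{"method": "send_rows", "body": {"series": [[[0,0,-0.002],0,5],[[0,0,-0.004],0,5],[[0,0,-0.005],0,5],[[0,0,-0.006],0,5],[[0,0,-0.006],0,5]]}}

```text
time: 9.9
ee_pos: [0.573, -0.1537, 0.2378]
eef_rot: [0.182, 0.983, 0.0, -0.001]
ft_force: [1.8, -0.4, -5.0]
gripper_width: 0.0149
finger_force: 87.7
```

Emit:
{"method": "send_rows", "body": {"series": [[[0,0,-0.0006],0,5],[[0,0,-0.0012],0,5],[[0,0,-0.0012],0,5]]}}

```text
time: 10.28
ee_pos: [0.5729, -0.1537, 0.238]
eef_rot: [0.182, 0.983, 0.0, -0.001]
ft_force: [4.3, -1.9, -19.5]
gripper_width: 0.0148
finger_force: 87.9
```

The pull is higher than I intended, so I'm easing off at once.

Emit:
{"method": "send_rows", "body": {"series": [[[0,0,0.001],0,5]]}}

```text
time: 10.4
ee_pos: [0.573, -0.1537, 0.238]
eef_rot: [0.182, 0.983, 0.0, -0.001]
ft_force: [2.6, -0.7, -12.7]
gripper_width: 0.0148
finger_force: 88.1
```

Emit:
{"method": "send_rows", "body": {"series": [[[0,0,0],0,5]]}}

```text
time: 10.52
ee_pos: [0.5729, -0.1537, 0.238]
eef_rot: [0.182, 0.983, 0.0, -0.001]
ft_force: [3.7, -1.0, -18.0]
gripper_width: 0.0149
finger_force: 88.1
```

Emit:
{"method": "send_rows", "body": {"series": [[[0,0,0.0012],0,5]]}}

```text
time: 10.65
ee_pos: [0.573, -0.1537, 0.2379]
eef_rot: [0.182, 0.983, 0.0, -0.001]
ft_force: [0.4, 0.3, -8.0]
gripper_width: 0.0151
finger_force: 88.8
```

Emit:
{"method": "send_rows", "body": {"series": [[[0,0,0],0,5]]}}

```text
time: 10.78
ee_pos: [0.573, -0.1537, 0.2379]
eef_rot: [0.182, 0.983, 0.0, -0.0]
ft_force: [2.1, -0.4, -11.5]
gripper_width: 0.015
finger_force: 88.8
```

Emit:
{"method": "send_rows", "body": {"series": [[[0,0,0],0,5]]}}

```text
time: 10.9
ee_pos: [0.573, -0.1536, 0.2379]
eef_rot: [0.182, 0.983, 0.0, -0.0]
ft_force: [1.1, -0.7, -10.3]
gripper_width: 0.0149
finger_force: 88.8
```

Emit:
{"method": "send_rows", "body": {"series": [[[0,0,0],0,5],[[0,0,0],0,5],[[0,0,0],0,5]]}}

```text
time: 11.28
ee_pos: [0.5731, -0.1537, 0.2379]
eef_rot: [0.182, 0.983, 0.0, -0.0]
ft_force: [-1.1, 0.6, -7.4]
gripper_width: 0.0147
finger_force: 88.8
```

Emit:
{"method": "send_rows", "body": {"series": [[[0,0,0],0,5],[[0,0,0],0,5],[[0,0,0],0,5],[[0,0,0],0,5],[[0,0,0],0,5]]}}

```text
time: 11.9
ee_pos: [0.5733, -0.1538, 0.2379]
eef_rot: [0.182, 0.983, 0.0, -0.0]
ft_force: [-2.4, 1.3, -4.5]
gripper_width: 0.015
finger_force: 89.2
```

Emit:
{"method": "send_rows", "body": {"series": [[[0,0,0],0,5],[[0,0,0],0,5],[[0,0,0],0,5],[[0,0,0],0,5]]}}

```text
time: 12.4
ee_pos: [0.5735, -0.1539, 0.2378]
eef_rot: [0.182, 0.983, 0.0, 0.0]
ft_force: [-1.3, 0.9, -4.1]
gripper_width: 0.0148
finger_force: 89.4
```

The force settles slowly, to about 4 N, so that pull didn't stay at 10 N for a full second. I'll trim it up gently.

Emit:
{"method": "send_rows", "body": {"series": [[[0,0,-0.0004],0,5],[[0,0,-0.0004],0,5]]}}

```text
time: 12.65
ee_pos: [0.5735, -0.1538, 0.2379]
eef_rot: [0.182, 0.983, 0.0, 0.0]
ft_force: [-1.1, 1.6, -6.9]
gripper_width: 0.0153
finger_force: 89.4
```

Emit:
{"method": "send_rows", "body": {"series": [[[0,0,0],0,5],[[0,0,0],0,5]]}}

```text
time: 12.9
ee_pos: [0.5734, -0.1538, 0.2379]
eef_rot: [0.182, 0.983, 0.0, 0.0]
ft_force: [-0.0, 0.4, -8.5]
gripper_width: 0.015
finger_force: 89.4
```

Emit:
{"method": "send_rows", "body": {"series": [[[0,0,0],0,5],[[0,0,0],0,5]]}}

```text
time: 13.15
ee_pos: [0.5734, -0.1538, 0.2379]
eef_rot: [0.182, 0.983, 0.0, 0.0]
ft_force: [0.1, 0.5, -10.6]
gripper_width: 0.0149
finger_force: 89.2
```

Emit:
{"method": "send_rows", "body": {"series": [[[0,0,0.0002],0,5],[[0,0,0.0002],0,5]]}}

```text
time: 13.4
ee_pos: [0.5734, -0.1538, 0.2379]
eef_rot: [0.182, 0.983, 0.0, 0.0]
ft_force: [0.0, 0.3, -8.9]
gripper_width: 0.0152
finger_force: 89.2
```

Emit:
{"method": "send_rows", "body": {"series": [[[0,0,0],0,5],[[0,0,0],0,5]]}}

```text
time: 13.65
ee_pos: [0.5734, -0.1539, 0.2379]
eef_rot: [0.182, 0.983, 0.0, 0.0]
ft_force: [-1.1, 0.1, -9.5]
gripper_width: 0.0148
finger_force: 89.2
```

Emit:
{"method": "send_rows", "body": {"series": [[[0,0,0],0,5],[[0,0,0],0,5]]}}

```text
time: 13.9
ee_pos: [0.5734, -0.1538, 0.2379]
eef_rot: [0.182, 0.983, -0.0, 0.0]
ft_force: [1.4, 0.1, -9.3]
gripper_width: 0.015
finger_force: 89.2
```

Emit:
{"method": "send_rows", "body": {"series": [[[0,0,-0.0001],0,5],[[0,0,-0.0001],0,5]]}}

```text
time: 14.15
ee_pos: [0.5734, -0.1538, 0.2379]
eef_rot: [0.182, 0.983, 0.0, 0.0]
ft_force: [0.5, 0.0, -9.0]
gripper_width: 0.0153
finger_force: 89.1
```

Emit:
{"method": "send_rows", "body": {"series": [[[0,0,0],0,5],[[0,0,0],0,5],[[0,0,0],0,5]]}}

```text
time: 14.52
ee_pos: [0.5734, -0.1538, 0.238]
eef_rot: [0.182, 0.983, -0.0, 0.0]
ft_force: [1.0, 0.3, -10.9]
gripper_width: 0.0149
finger_force: 89.0
```

Emit:
{"method": "send_rows", "body": {"series": [[[0,0,0],0,5],[[0,0,0],0,5],[[0,0,0],0,5]]}}

```text
time: 14.9
ee_pos: [0.5733, -0.1538, 0.238]
eef_rot: [0.182, 0.983, 0.0, 0.0]
ft_force: [1.4, 0.2, -11.4]
gripper_width: 0.0149
finger_force: 88.9
```

Emit:
{"method": "send_rows", "body": {"series": [[[0,0,0],0,5],[[0,0,0],0,5],[[0,0,0],0,5]]}}

```text
time: 15.28
ee_pos: [0.5733, -0.1538, 0.238]
eef_rot: [0.182, 0.983, -0.0, -0.0]
ft_force: [1.2, 0.9, -11.9]
gripper_width: 0.015
finger_force: 88.9
```

Emit:
{"method": "send_rows", "body": {"series": [[[0,0,0],0,5],[[0,0,0],0,5],[[0,0,0],0,5]]}}

```text
time: 15.65
ee_pos: [0.5733, -0.1538, 0.238]
eef_rot: [0.182, 0.983, 0.0, -0.0]
ft_force: [1.5, -0.4, -12.8]
gripper_width: 0.0149
finger_force: 88.8
```

The catch held about 10 N for more than a second. Now I'll let the rest settle back flush.

Emit:
{"method": "send_rows", "body": {"series": [[[0,0,0.0008],0,5],[[0,0,0.0016],0,5],[[0,0,0.0024],0,5],[[0,0,0.0026],0,5],[[0,0,0.0026],0,5]]}}

```text
time: 16.27
ee_pos: [0.5737, -0.154, 0.236]
eef_rot: [0.182, 0.983, -0.0, 0.001]
ft_force: [0.1, -0.3, -1.2]
gripper_width: 0.0148
finger_force: 89.9
```

Emit:
{"method": "send_rows", "body": {"series": [[[0,0,0],0,5],[[0,0,0],0,5],[[0,0,0],0,5]]}}

```text
time: 16.65
ee_pos: [0.5736, -0.154, 0.2358]
eef_rot: [0.182, 0.983, -0.0, 0.0]
ft_force: [-0.0, -0.2, 0.8]
gripper_width: 0.015
finger_force: 90.2
```

Emit:
{"method": "send_rows", "body": {"series": [[[0,0,0.0003],0,5],[[0,0,0.0003],0,5],[[0,0,0.0003],0,5]]}}

```text
time: 17.02
ee_pos: [0.5736, -0.154, 0.2358]
eef_rot: [0.182, 0.983, -0.0, 0.0]
ft_force: [-1.6, 0.8, 5.9]
gripper_width: 0.015
finger_force: 90.7
```

Emit:
{"method": "send_rows", "body": {"series": [[[0,0,0],0,30],[[0,0,0],0,50],[[0,0,0],0,50],[[0,0,0],0,50]], "force": 20}}

```text
time: 17.52
ee_pos: [0.5732, -0.1538, 0.2349]
eef_rot: [0.182, 0.983, 0.0, -0.0]
ft_force: [-0.9, -0.1, 1.6]
gripper_width: 0.0431
finger_force: 0.0
```

Emit:
{"method": "send_rows", "body": {"series": [[[0,0,-0.015],0,50],[[0,0,-0.04],0,50],[[0,0,-0.07],0,50],[[0,0,-0.1],0,50],[[0.0,0,-0.12],0,50]]}}

```text
time: 18.15
ee_pos: [0.5738, -0.154, 0.3582]
eef_rot: [0.182, 0.983, -0.0, 0.002]
ft_force: [0.5, -0.2, -0.4]
gripper_width: 0.0424
finger_force: 0.0
```

Emit:
{"method": "send_rows", "body": {"series": [[[-0.03,0,0],0,50],[[-0.06,0,0],0,50],[[-0.06,0,0],0,50],[[-0.06,0,0],0,50]]}}

```text
time: 18.65
ee_pos: [0.629, -0.1752, 0.3556]
eef_rot: [0.182, 0.983, 0.0, -0.0]
ft_force: [0.1, -0.8, -0.1]
gripper_width: 0.0425
finger_force: 0.0
```

```bash
python3 - <<'E'
from bench import *
from h import *
s=observe();print(s["time"],s["ee_pos"],s["ft_force"])
b=lambda i:cv2.convertScaleAbs(i[:,:,::-1],alpha=1.7)
w=read_camera("wrist");sd=read_camera("side")
cv2.imwrite("pics/m4.png",np.hstack([cv2.resize(b(w)[:300,150:450],(400,400)),cv2.resize(b(sd)[110:310,190:390],(400,400),interpolation=2)]))
E
```

```text
18.65 [ 0.62898181 -0.17521184  0.35557586] [ 0.1248574  -0.77747677 -0.07209419]
```

View pics/m4.png

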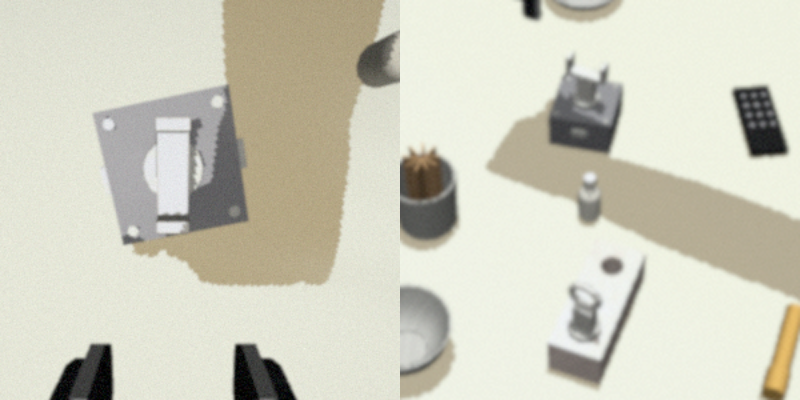

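The rest stands upright and flush in the socket. The ring holder and dropper haven't moved, and the gripper is clear.

```bash
python3 -c "
from bench import *
print(finish_job())"
```

```text
the job is handed in; nothing more can be done
None
```

The rest is clicked into the socket, flush and upright, and released; the catch held a steady pull of about 10 N for over a second, but while setting that pull the wrist briefly read 19.5 N (about 18 N without the rest's weight), so the 18 N limit may have been slightly exceeded.

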